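# Raise the layout camera on its telescoping monopod

### The job

A small camera stands in the drawer on a telescoping monopod: take its grip by the two flanks so that the long release button in its side is squeezed in, and draw the grip straight up past the first stop to the second stop, so that the camera looks over the layout. Finish while still holding it there, fully extended with the button squeezed in, because it comes down again as soon as the train has passed. Do not touch the camera, and leave the rolling stock, cases, crates and brush where they are.

Things in the scene. Friction and masses are not known exactly. Their poses are not given: they have to be found in the camera images.
- grip: Aluminium rounded block at the monopod's head, 80 mm long (x, -45 to +35), 30 wide (y), 46 high. Origin on the tube axis, mid width and height, 183 mm above the floor pushed in, 293 mm drawn out. z up, +x towards the camera (away from the robot). Release button in the +y flank; -y flank plain. It only slides up and down, never turns or tilts. Free air 60 mm beside both flanks; collar 12 mm below.
- release_face (a point): Middle of the release button's outer face: ribbed black paddle 40 mm long, 26 high in the grip's +y flank, on the tube axis, 1 mm above the grip's origin. Out, it stands 6 mm proud of the flank (21 mm from the grip's middle plane); fully in, 1 mm proud. Jaw width is 36 mm at first touch, 31 mm with it fully in.
- release (a joint): Travel of the release button: 0 out (its pin locks the tube in an index hole) to 0.005 m fully in. Spring 2 N at first, 6 N fully in. The tube is free once it is in by more than about 3 mm. Let out at a stop it locks there; between stops the pin rides on the tube wall.
- mast (a joint): How far tube, grip and camera are drawn up: 0 pushed in (every start; locked, 2 mm play), 0.055 m first stop (an index hole, passed freely with the button held in), 0.110 m second stop, the hard end of travel. Moving weight about 0.35 kg, sliding friction 1.5 N: with the button in it sinks back unless held.
- monopod: Fixed part, screwed to the drawer floor: three-toed foot reaching 77 mm from the axis, 14 mm high; aluminium outer tube 31 mm across; black collar 39 mm across, 126 to 148 mm up. Origin on the tube axis at the floor; z up, x and y as the grip's. Place and heading vary.
- camera: Small black camera on the tube's head: body 30 x 60 x 42 mm (x, y, z), 54 to 84 mm ahead (+x) of the grip's origin, 15 mm below to 27 mm above it, lens to +x, on a flat bracket 20 mm wide from the grip's end. Origin and axes the same as the grip's. About 0.13 kg. Not to be touched.
- locomotive: Bystander: green locomotive 200 x 36 x 54 mm, standing beside the monopod on its +y side, about 14 cm from its axis. Origin under its middle, x along its length.
- flatbed: Bystander: silver flatbed wagon 160 x 34 mm, 34 mm high with its stakes, beside the monopod on its -y side, about 14 cm from its axis. Origin under its middle, x along its length.
- crate_a: Bystander: wooden freight crate 25 x 25 x 20 mm, on the floor on the robot's side of the monopod. Origin under its middle.
- crate_b: Bystander: a second crate like crate_a, near it.
- coach: Bystander: blue coach 260 x 34 x 48 mm, on the robot's right. Origin under its middle.
- brush: Bystander: hand brush lying on the floor on the robot's right. Origin under its middle, handle to its -x.
- case_lower: Bystander: clear car case 240 x 62 x 65 mm on the robot's left, with case_upper on top. Origin under its middle.
- case_upper: Bystander: the same case stacked on case_lower, its top 130 mm above the floor. Origin under its middle.
Mind the look-alikes: they are no part of the job. What is shaped like the monopod but blue, pink or red is not meant.

How it is judged:
On the way, in this order (a step that is already met when the one before it is completed fails the run):
1. the release button is squeezed in while the monopod is still pushed in (value of joint release above 0.0035 m and value of joint mast below 0.012 m), for 0.05 s.
2. the grip is drawn up past the first stop (value of joint mast above 0.065 m and contact force between the fingers and grip above 2 N), for 0.05 s.
At the end, for the whole second after the job is handed in: The fingers still hold the grip (contact force over 3 N) with the release button in by more than 3.2 mm, so that only the hand carries the camera, and the tube stands within 5 mm of the second stop (drawn out more than 105 mm of 110), at rest (value of joint mast above 0.105 m and value of joint release above 0.0032 m and contact force between the fingers and grip above 3 N and linear speed of camera below 0.02 m/s); the arm keeps its last pose, push and grip.
It fails at once if the camera is touched (more than 2 N) (contact force between any of the fingers, the arm and camera above 2 N).
It fails at once if a bystander is shifted by more than 20 mm (distance of any of locomotive, flatbed, crate_a, crate_b, coach, brush, case_lower, case_upper from where it was at the start of the episode above 0.02 m).
It also fails if it takes over 32 s, if anything falls off the work surface, if the arm or the gripper's body presses on something with over 40 N, if the wrist force passes 120 N, or if a joint passes its speed limit or range.

### The arm

A 6-joint arm with a two-finger parallel gripper is mounted at the origin on the work surface. World frame = base frame: x ahead of the robot, y to its left, z up, the work surface at z = 0. Lengths are in m, angles in rad, forces in N, time in s.
With the tool pointing down it reaches from about 0.375 to 0.75 m from the base axis. Payload 9 kg.
Tool frame: the origin (TCP) lies midway between the tips of the shut fingers; the grasp point (between the pads) lies 19 mm behind it; z points along the fingers, y is the line along which they close (so a half turn about z gives the same grasp; the last joint's range is limited). The gripper opens to 85 mm and grips with 20 to 120 N. Pads are 22 mm wide; open, the fingers measure 114 mm over their backs; the gripper's body (76 mm by 85 mm) begins 54 mm behind the grasp point. The pads swing forward as they close: fully open they stand 13 mm farther back than shut.
Start: joints at [1.086, 0.104, 0.097, 1.564, 0, 1.353], TCP at [0.158, 0.579, 0.231] pointing down, gripper open.
Joint ranges: [-2.99, 2.99], [-0.84, 1.86], [-1.1, 1.16], [-1.84, 2.11], [-1.51, 1.56], [-3.14, 3.14]. Speed limits (rad/s): [2.22, 2.22, 2.57, 3.14, 3.14, 3.14].

### API

Orientations are given as a rotation vector (axis times angle).
In Python, from workcell import manip gives the robot as it stands.
- The arm moves only by the tool send_rows, never from a script. Its argument "targets" is a list of rows, each an object with "turn": the turn, a rotation vector about the tool's x, y, z as a fraction of full scale, a list of three; "travel": the shift along the tool's x, y, z as a fraction of full scale, a list of three; "claw": the opening, from 0 (shut) to 1 (fully open). A call has 1 to 12 rows; each row shifts and turns the commanded pose from where the row before left it, along the tool's axes as they then stand; what a row does not reach is not made up. Full scale, the value 1, is 600 mm for a shift and 0.5 rad for a turn. A row lasts 1/8 s, in which the tool goes at most 62.5 mm and 10.7 degrees, less where a joint would pass 70% of its speed; a pose out of reach is approached as far as the arm can. A call with a number of a shift or a turn outside -1 to 1 is refused whole. A call with a gripper value outside its range is refused whole. The fingers move at their own pace and stop on an object; "squeeze" is the grip in N (left out, the last holds). Time passes only in rows, so rows that do not move let the fingers close. It gives the time, the measured TCP pose, the force, the opening and the grip force at its end, in the units of the state.
- manip.observe(): the state, without advancing time (a new reading comes with each control period).
- manip.get_image(name): name is "scene" or "top" or "wrist"; returns (picture, depth): 400x640x3 uint8, red, green, blue; 400x640 float32, m along the optical axis (not along the pixel's ray), 0 where there is no reading.
- manip.camera_model(name): a dict with "fx", "fy", "cx", "cy" (pixels), "rvec" (rotation vector, rad) and "tvec" (3), from world to camera coordinates, as OpenCV has them. Camera axes: x right, y down, z forward; pixel columns grow to the right and rows downward; lengths in m; the calibration is good to about 2 mm. A picture is of the moment at which its call begins: read the wrist's pose just before it. camera_model takes no time and is no camera call; for the wrist camera it gives the pose at the moment of the call.
- manip.finish_job(): hands the job in; it is judged then, once.
Trained networks look in the newest picture that a camera, given by its name, has taken for a name from the list of things; names that differ only in an ending like _2 or _b are one class to them, and where a whole thing is asked for, a point or a joint stands for the part that bears it (a point fixed in the world has none). Each returns a list of dicts, best first, with "conf" (0 to 1); they miss things now and then, are a little off and sometimes report something else, mostly with a low value. They report only what shows in the picture. A call takes as long as a camera call. They do not tell look-alikes from the thing itself.
- manip.cut_out(camera, thing): "region" (400x640 bool, what is visible of it) and "box" ([left, top, width, height] in pixels, round what is visible of it).
The state is a dict: "t": time; "joints": joint angles; "dq": joint speeds; "effort": joint torques, N m; "ee_pos": TCP position; "ee_rot": TCP orientation; "ft_force": force on the tool from outside, world axes, zero at the start; "torque": the same for the moment, N m; "width": finger opening in m; "grasp_force": force on a finger pad.
Only numpy, scipy, OpenCV 4.12 (cv2) and the standard library are available. Lean on these libraries where they do the work, as an engineer would, in place of code of your own. Each camera call takes 0.05 s, during which the arm holds its last target. There are 200 camera calls.

## Working session

There is one attempt and no reset: what is moved stays moved. The work goes in short steps, Python scripts to look and compute and a tool call to move; the robot and the scene stay as the last step left them, time stands still between calls to the robot, and variables do not carry over. Pictures are saved under pics/ and viewed, at most 10 in all, crops included, and the job is handed in when it is done.

Besides the shell and the picture viewer there is one more tool, called after "Call:" by a JSON object that holds its "method" and its "body". send_rows: Moves the arm, as the interface text tells. Its arguments: {"type":"object","properties":{"targets":{"type":"array","items":{"type":"object","properties":{"turn":{"type":"array","items":{"type":"number","minimum":-1,"maximum":1}},"travel":{"type":"array","items":{"type":"number","minimum":-1,"maximum":1}},"claw":{"type":"number"}}}},"squeeze":{"type":"number"}},"required":["targets"]}

```bash
mkdir -p pics
cat > h.py <<'E'
import numpy as np, cv2
from workcell import manip
def cam(n):
    m=manip.camera_model(n);R=cv2.Rodrigues(np.array(m["rvec"],float))[0];return m,R,np.array(m["tvec"],float)
def world(n,d,C=None):
    m,R,t=C or cam(n);v,u=np.indices(d.shape)
    P=np.stack([(u-m["cx"])/m["fx"]*d,(v-m["cy"])/m["fy"]*d,d],-1)
    return (P-t)@R
def save(n,im): cv2.imwrite("pics/"+n,cv2.cvtColor(im,cv2.COLOR_RGB2BGR))
E
python3 - <<'E'
from h import *
for n in ("scene","top"):
    im,d=manip.get_image(n);W=world(n,d);np.savez(n+".npz",im=im,W=W,d=d);save(n+"0.png",im)
    for th in ("grip","release_face","monopod","camera"):
        for r in manip.cut_out(n,th):
            g=r["region"]&(d>0);print(n,th,round(r["conf"],2),r["box"],np.median(W[g],0).round(3),np.percentile(W[g][:,2],98).round(3) if g.any() else 0, np.median(im[g],0))
print(manip.observe())
E
```

```text
scene grip 0.94 [191.8, 209.9, 32.2, 24.8] [ 0.695 -0.271  0.202] 0.21 [255. 155. 189.]
scene grip 0.89 [370.7, 236.4, 28.4, 26.6] [0.677 0.184 0.204] 0.21 [ 34. 110. 243.]
scene grip 0.69 [259.8, 162.1, 29.4, 29.0] [ 0.528 -0.136  0.202] 0.21 [245.5 238.5 238. ]
scene grip 0.62 [387.0, 138.5, 17.7, 25.5] [0.372 0.17  0.203] 0.211 [253.  18.  11.]
scene grip 0.17 [244.3, 180.6, 23.7, 25.0] [ 0.591 -0.174  0.207] 0.214 [41.  39.5 40. ]
scene release_face 0.56 [271.6, 177.2, 14.4, 10.1] [ 0.536 -0.128  0.19 ] 0.2 [21.5 21.  21.5]
scene release_face 0.53 [382.2, 248.5, 12.1, 12.5] [0.687 0.193 0.194] 0.2 [ 25.  75. 186.]
scene release_face 0.37 [397.2, 147.6, 5.2, 13.0] [0.374 0.184 0.194] 0.199 [238.  18.  13.]
scene monopod 0.63 [167.5, 209.4, 74.9, 68.4] [ 0.707 -0.28   0.18 ] 0.212 [255.  158.5 192.5]
scene monopod 0.6 [369.5, 138.4, 36.7, 71.5] [0.385 0.165 0.188] 0.213 [253.  20.  12.]
scene monopod 0.57 [241.3, 166.7, 61.0, 70.7] [ 0.54  -0.146  0.177] 0.212 [117. 109. 109.]
scene monopod 0.57 [348.0, 233.3, 55.1, 68.9] [0.69  0.174 0.189] 0.213 [ 35. 103. 233.]
scene camera 0.93
[... 1432 characters left out ...]
 [ 0.579 -0.18   0.207] 0.215 [77. 76. 74.]
{'t': 0.5, 'joints': array([ 1.08630015e+00,  1.04112681e-01,  9.72806741e-02,  1.56387326e+00,
       -2.88782479e-05,  1.35309226e+00]), 'dq': array([-0.00055707, -0.00072175,  0.00045475,  0.00205418,  0.00043812,
        0.00064189]), 'effort': array([-9.58787896e-04, -5.56279850e+01,  5.03382540e+01,  1.94025844e-03,
       -1.44287656e-04, -8.27391744e-06]), 'ee_pos': array([0.15820004, 0.57880132, 0.23131261]), 'ee_rot': array([4.17826513e-01, 3.11362462e+00, 1.18701530e-04]), 'ft_force': array([-0.2676447 , -0.34374978, -0.22938274]), 'torque': array([ 0.01286748, -0.01263604, -0.02701833]), 'grasp_force': 0.0, 'width': 0.08509891558372167}
```

View pics/scene0.png

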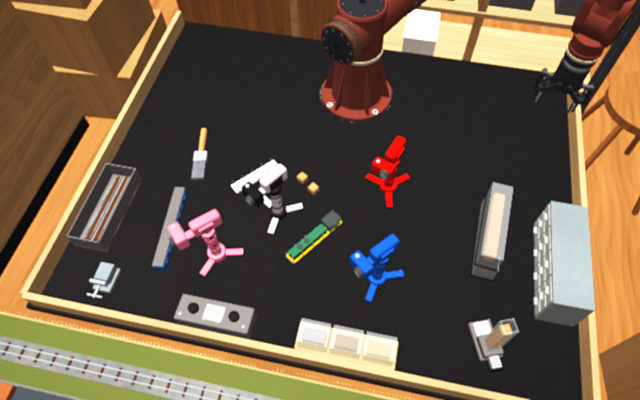

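View pics/top0.png

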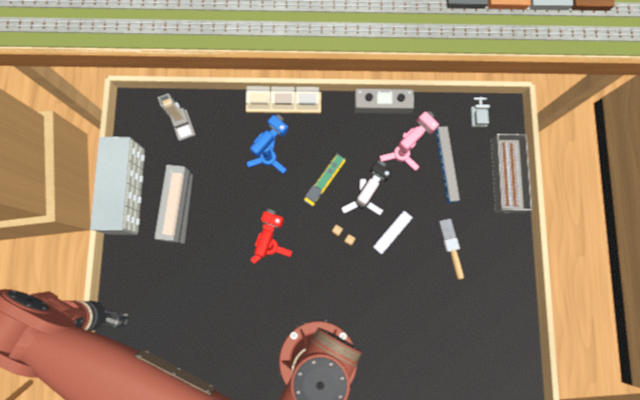

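The target is the aluminium/black monopod at scene (270,175) and top (368,190). The look-alikes by grip pixel in the scene view are pink (208,220), blue (385,248) and red (395,150); none of them are wanted. I'll rise, turn, and fly over to it for a close crop.

Call:
{"method": "send_rows", "body": {"targets": [{"travel":[0,0,-0.095],"turn":[0,0,0.35],"claw":1},{"travel":[0,0,-0.095],"turn":[0,0,0.35],"claw":1},{"travel":[0,0,-0.095],"claw":1},{"travel":[-0.082,-0.044,0],"claw":1},{"travel":[-0.082,-0.044,0],"claw":1},{"travel":[-0.082,-0.044,0],"claw":1},{"travel":[-0.082,-0.044,0],"claw":1},{"travel":[-0.082,-0.044,0],"claw":1},{"travel":[-0.082,-0.044,0],"claw":1},{"travel":[-0.082,-0.044,0],"claw":1},{"travel":[-0.082,-0.044,0],"claw":1},{"travel":[-0.082,-0.044,0],"claw":1}]}}

```text
validation failed for argument at $.ta...
```

Call:
{"method": "send_rows", "body": {"targets": [{"travel":[-0.082,-0.044,0],"claw":1},{"travel":[-0.082,-0.044,0],"claw":1},{"travel":[-0.082,-0.044,0],"claw":1},{"travel":[-0.082,-0.044,0],"claw":1},{"travel":[0,0,0],"claw":1},{"travel":[0,0,0],"claw":1}]}}

```text
validation failed for argument at $.ta...
```

Run:
```python
from h import *
o=manip.observe();print(o["t"],o["ee_pos"],o["ee_rot"],o["joints"])
n="wrist";C=cam(n);im,d=manip.get_image(n);W=world(n,d,C);save("w1.png",im)
np.savez("w1.npz",im=im,W=W,d=d)
for th in ("grip","release_face","camera"):
    for r in manip.cut_out(n,th):
        g=r["region"]&(d>0);P=W[g]
        print(th,round(r["conf"],2),np.round(r["box"]),P.mean(0).round(4),np.percentile(P[:,2],[2,50,98]).round(3))
        if th!="release_face":
            T=P[P[:,2]>np.percentile(P[:,2],90)-.006];print("  top rect",cv2.minAreaRect((T[:,:2]*1000).astype(np.float32)))
```

```text
0.5 [0.15820004 0.57880132 0.23131261] [4.17826513e-01 3.11362462e+00 1.18701530e-04] [ 1.08630015e+00  1.04112681e-01  9.72806741e-02  1.56387326e+00
 -2.88782479e-05  1.35309226e+00]
```

View pics/w1.png

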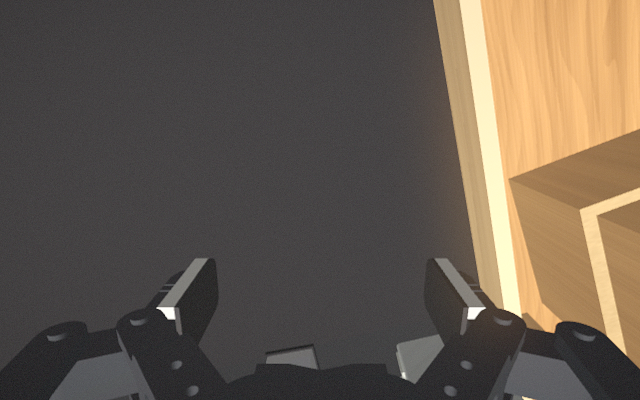

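The wrist picture still shows the start pose: bare floor, drawer edge at about (480,150). The calls were refused, so every row probably needs all its fields. I'll resend them complete.

Call:
{"method": "send_rows", "body": {"targets": [{"travel":[0,0,-0.095],"turn":[0,0,0.35],"claw":1},{"travel":[0,0,-0.095],"turn":[0,0,0.35],"claw":1},{"travel":[0,0,-0.095],"turn":[0,0,0],"claw":1},{"travel":[-0.082,-0.044,0],"turn":[0,0,0],"claw":1},{"travel":[-0.082,-0.044,0],"turn":[0,0,0],"claw":1},{"travel":[-0.082,-0.044,0],"turn":[0,0,0],"claw":1},{"travel":[-0.082,-0.044,0],"turn":[0,0,0],"claw":1},{"travel":[-0.082,-0.044,0],"turn":[0,0,0],"claw":1},{"travel":[-0.082,-0.044,0],"turn":[0,0,0],"claw":1},{"travel":[-0.082,-0.044,0],"turn":[0,0,0],"claw":1},{"travel":[-0.082,-0.044,0],"turn":[0,0,0],"claw":1},{"travel":[-0.082,-0.044,0],"turn":[0,0,0],"claw":1}]}}

```text
t: 2.2
ee_pos: [0.3824, 0.1271, 0.4025]
ee_rot: [0.953, 2.992, 0.001]
ft_force: [1.3, 0.3, -0.3]
width: 0.0856
grasp_force: 0.0
```

Call:
{"method": "send_rows", "body": {"targets": [{"travel":[-0.082,-0.044,0],"turn":[0,0,0],"claw":1},{"travel":[-0.082,-0.044,0],"turn":[0,0,0],"claw":1},{"travel":[-0.082,-0.044,0],"turn":[0,0,0],"claw":1},{"travel":[-0.082,-0.044,0],"turn":[0,0,0],"claw":1},{"travel":[0,0,0],"turn":[0,0,0],"claw":1},{"travel":[0,0,0],"turn":[0,0,0],"claw":1}]}}

```text
t: 2.95
ee_pos: [0.4812, -0.071, 0.4024]
ee_rot: [-0.954, -2.993, -0.001]
ft_force: [-0.3, 0.2, 0.4]
width: 0.0857
grasp_force: 0.0
```

```bash
cat > look.py <<'E'
from h import *
import sys
k=sys.argv[1]
o=manip.observe();print(o["t"],o["ee_pos"],o["ee_rot"],o["joints"].round(3))
n="wrist";C=cam(n);im,d=manip.get_image(n);W=world(n,d,C);save(k+".png",im)
np.savez(k+".npz",im=im,W=W,d=d)
for th in ("grip","release_face","camera"):
    for r in manip.cut_out(n,th):
        g=r["region"]&(d>0);P=W[g]
        if len(P)<20: continue
        print(th,round(r["conf"],2),np.round(r["box"]),P.mean(0).round(4),np.percentile(P[:,2],[2,50,98]).round(3))
        if th!="release_face":
            T=P[P[:,2]>np.percentile(P[:,2],90)-.006];print("  top rect",cv2.minAreaRect((T[:,:2]*1000).astype(np.float32)))
E
python3 look.py w2
```

```text
2.95 [ 0.48122408 -0.07102104  0.40236063] [-9.54307200e-01 -2.99278722e+00 -5.26402974e-04] [-0.416 -0.121  0.194  1.885  0.     0.201]
grip 0.84 [581. 132.  57.  86.] [0.6629 0.1719 0.1889] [0.158 0.195 0.206]
  top rect ((665.56103515625, 178.36227416992188), (29.02962303161621, 79.00496673583984), 51.83014678955078)
grip 0.56 [270. 193.  39.  82.] [ 0.5152 -0.1381  0.1999] [0.168 0.204 0.206]
  top rect ((518.6676635742188, -143.63534545898438), (29.186424255371094, 78.04385375976562), 57.71043395996094)
grip 0.54 [275. 355.  25.   9.] [ 0.6538 -0.2474  0.1803] [0.164 0.171 0.474]
  top rect ((560.53564453125, -169.06655883789062), (26.795166015625, 265.9303283691406), 49.70377731323242)
grip 0.25 [300. 216.  10.  45.] [ 0.5353 -0.1328  0.1801] [-0.001  0.195  0.197]
  top rect ((533.5274658203125, -131.19894409179688), (6.435241222381592, 40.390037536621094), 56.48194122314453)
release_face 0.55 [299. 216.   7.  43.] [ 0.5304 -0.129   0.1922] [0.173 0.195 0.197]
release_face 0.26 [260.  99.  18.  19.] [ 0.3909 -0.1028  0.0183] [0.007 0.019 0.021]
camera 0.94 [563. 206.  76.  66.] [0.7172 0.1296 0.1956] [0.169 0.204 0.211]
  top rect ((726.126953125, 127.94126892089844), (59.565460205078125, 40.7300910949707), 50.830204010009766)
camera 0.8 [263. 272.  55.  52.] [ 0.5792 -0.1808  0.1984] [0.172 0.207 0.211]
  top rect ((585.7713012695312, -186.44154357910156), (59.826499938964844, 40.95861053466797), 58.083560943603516)
camera 0.72 [441.   0.  76.  17.] [0.4411 0.1276 0.1972] [0.174 0.202 0.209]
  top rect ((444.90789794921875, 131.53335571289062), (55.897850036621094, 10.146798133850098), 54.14708709716797)
```

View pics/w2.png

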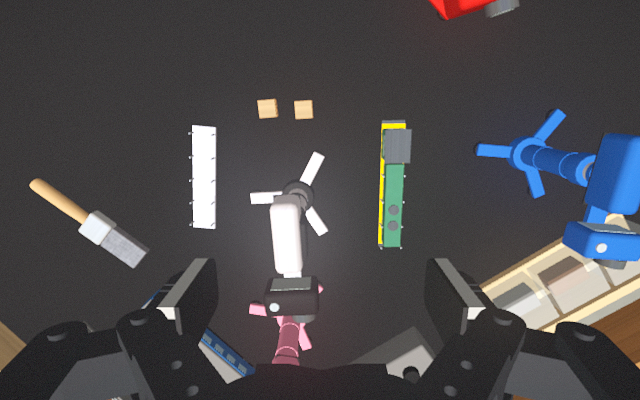

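This is the close check. The aluminium grip is at (287,232), its black button at (303,238), and the black camera at (291,298). The grip's top is at z 0.206, as it should be, and the heading is about -32.3°. I'll align over the axis and take a second view from lower down.

Call:
{"method": "send_rows", "body": {"targets": [{"travel":[0,0,0],"turn":[0,0,-0.108],"claw":1},{"travel":[-0.063,-0.0345,0],"turn":[0,0,0],"claw":1},{"travel":[-0.063,-0.0345,0],"turn":[0,0,0],"claw":1},{"travel":[0,0,0.09],"turn":[0,0,0],"claw":1},{"travel":[0,0,0.09],"turn":[0,0,0],"claw":1},{"travel":[0,0,0],"turn":[0,0,0],"claw":1},{"travel":[0,0,0],"turn":[0,0,0],"claw":1}]}}

```text
t: 4.03
ee_pos: [0.5239, -0.1463, 0.2975]
ee_rot: [0.87, 3.015, -0.001]
ft_force: [-0.0, -0.3, 1.4]
width: 0.0856
grasp_force: 0.0
```

```bash
python3 look.py w3
python3 - <<'E'
from h import *
z=np.load("top.npz");W=z["W"];z3=np.load("w3.npz")
# grip top slab, bright pixels near target, in both views
for nm,q in (("top",z),("w2",np.load("w2.npz")),("w3",z3)):
    W=q["W"];im=q["im"].astype(int);m=(q["d"]>0)&(W[...,2]>.198)&(W[...,2]<.212)&(im.min(-1)>130)&(np.hypot(W[...,0]-.52,W[...,1]+.145)<.06)
    print(nm,m.sum(),cv2.minAreaRect((W[m][:,:2]*1000).astype(np.float32)) if m.sum()>5 else "", np.median(W[m][:,2]))
E
```

```text
4.025 [ 0.52389148 -0.14632172  0.29749009] [ 8.70252528e-01  3.01491200e+00 -1.20072437e-03] [-0.513 -0.046  0.066  1.679  0.     0.049]
grip 0.68 [299. 133.  53. 115.] [ 0.5166 -0.1404  0.2006] [0.169 0.204 0.206]
  top rect ((518.5654907226562, -143.50010681152344), (29.180131912231445, 77.58496856689453), 57.833953857421875)
grip 0.5 [287. 361.  33.   7.] [ 0.6598 -0.252   0.1659] [0.161 0.166 0.169]
  top rect ((660.0723876953125, -251.7062530517578), (28.178974151611328, 3.4426426887512207), 45.062957763671875)
grip 0.24 [280. 130.  80. 189.] [ 0.5463 -0.1597  0.2014] [0.173 0.205 0.21 ]
  top rect ((545.5910034179688, -158.4597930908203), (59.87144470214844, 137.53977966308594), 55.25326919555664)
release_face 0.84 [341. 163.  10.  63.] [ 0.5317 -0.13    0.1948] [0.18  0.196 0.197]
camera 0.67 [278. 243.  83.  77.] [ 0.5779 -0.1802  0.2013] [0.173 0.207 0.211]
  top rect ((585.9139404296875, -186.30917358398438), (59.87615966796875, 41.135459899902344), 57.38663101196289)
camera 0.24 [259.  98. 102. 224.] [ 0.5411 -0.158   0.1786] [0.01  0.204 0.21 ]
  top rect ((545.4912109375, -159.18194580078125), (59.91938018798828, 138.133544921875), 56.038394927978516)
top 251 ((521.2142333984375, -140.09695434570312), (36.2088737487793, 79.6224365234375), 58.23057174682617) 0.20490538594847754
w2 1964 ((527.6004638671875, -149.12857055664062), (36.29498291015625, 99.66560363769531), 56.98689270019531) 0.20438429984804396
w3 4467 ((527.3602294921875, -149.47955322265625), (31.212738037109375, 99.05370330810547), 55.495906829833984) 0.2044244515710016
```

View pics/w3.png

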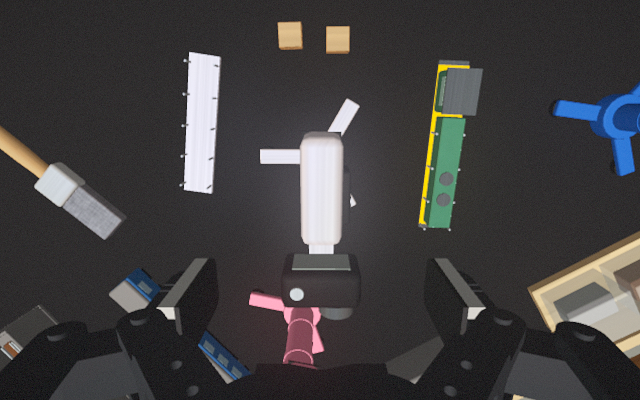

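The second view agrees with the first. The axis is at (0.523,-0.146), the grip's top at 0.206, and the grip is centred between the fingers at (321,190). I'll descend to TCP z of about 0.160.

Call:
{"method": "send_rows", "body": {"targets": [{"travel":[0,0,0.08],"turn":[0,0,0],"claw":1},{"travel":[0,0,0.08],"turn":[0,0,0],"claw":1},{"travel":[0,0,0.045],"turn":[0,0,0],"claw":1},{"travel":[0,0,0.023],"turn":[0,0,0],"claw":1},{"travel":[0,0,0],"turn":[0,0,0],"claw":1},{"travel":[0,0,0],"turn":[0,0,0],"claw":1}], "squeeze": 40}}

```text
t: 4.97
ee_pos: [0.5242, -0.147, 0.1593]
ee_rot: [0.872, 3.016, -0.001]
ft_force: [0.4, 0.9, -0.3]
width: 0.0854
grasp_force: 0.0
```

Call:
{"method": "send_rows", "body": {"targets": [{"travel":[0,0,0],"turn":[0,0,0],"claw":0},{"travel":[0,0,0],"turn":[0,0,0],"claw":0},{"travel":[0,0,0],"turn":[0,0,0],"claw":0},{"travel":[0,0,0],"turn":[0,0,0],"claw":0},{"travel":[0,0,0],"turn":[0,0,0],"claw":0},{"travel":[0,0,0],"turn":[0,0,0],"claw":0},{"travel":[0,0,0],"turn":[0,0,0],"claw":0},{"travel":[0,0,0],"turn":[0,0,0],"claw":0}]}}

```text
t: 5.98
ee_pos: [0.524, -0.1458, 0.1582]
ee_rot: [0.871, 3.017, 0.003]
ft_force: [2.3, 4.7, 3.3]
width: 0.03
grasp_force: 42.4
```

Width is 30–31 mm at 42 N, so the button is fully in. I'll draw it up 90 mm, then check.

Call:
{"method": "send_rows", "body": {"targets": [{"travel":[0,0,-0.01],"turn":[0,0,0],"claw":0},{"travel":[0,0,-0.015],"turn":[0,0,0],"claw":0},{"travel":[0,0,-0.015],"turn":[0,0,0],"claw":0},{"travel":[0,0,-0.015],"turn":[0,0,0],"claw":0},{"travel":[0,0,-0.015],"turn":[0,0,0],"claw":0},{"travel":[0,0,-0.015],"turn":[0,0,0],"claw":0},{"travel":[0,0,-0.015],"turn":[0,0,0],"claw":0},{"travel":[0,0,-0.015],"turn":[0,0,0],"claw":0},{"travel":[0,0,-0.015],"turn":[0,0,0],"claw":0},{"travel":[0,0,-0.015],"turn":[0,0,0],"claw":0},{"travel":[0,0,-0.005],"turn":[0,0,0],"claw":0},{"travel":[0,0,0],"turn":[0,0,0],"claw":0}]}}

```text
t: 7.48
ee_pos: [0.524, -0.1457, 0.2474]
ee_rot: [0.871, 3.017, 0.003]
ft_force: [5.2, 3.0, -2.2]
width: 0.0305
grasp_force: 41.8
```

Call:
{"method": "send_rows", "body": {"targets": [{"travel":[0,0,-0.012],"turn":[0,0,0],"claw":0},{"travel":[0,0,-0.012],"turn":[0,0,0],"claw":0},{"travel":[0,0,-0.007],"turn":[0,0,0],"claw":0},{"travel":[0,0,-0.004],"turn":[0,0,0],"claw":0},{"travel":[0,0,0],"turn":[0,0,0],"claw":0},{"travel":[0,0,0],"turn":[0,0,0],"claw":0}]}}

```text
t: 8.22
ee_pos: [0.524, -0.1457, 0.2682]
ee_rot: [0.871, 3.017, 0.003]
ft_force: [5.5, 3.0, -3.1]
width: 0.0301
grasp_force: 41.9
```

```bash
python3 look.py w4
python3 - <<'E'
from h import *
n="scene";im,d=manip.get_image(n);W=world(n,d);save("s4.png",cv2.resize(im[80:280,150:450],(750,500)))
m=(d>0)&(np.hypot(W[...,0]-.58,W[...,1]+.182)<.03)&(W[...,2]<.36);print(np.percentile(W[m][:,2],[50,90,98]))
for r in manip.cut_out(n,"camera"):
    g=r["region"]&(d>0);print(round(r["conf"],2),np.median(W[g],0).round(3),np.percentile(W[g][:,2],95).round(3))
E
```

```text
8.225 [ 0.5239921  -0.14572466  0.26820064] [0.87143702 3.01738314 0.00334095] [-5.130e-01 -5.700e-02  1.000e-03  1.628e+00  2.000e-03  4.900e-02]
grip 0.73 [270. 164.  98. 206.] [ 0.5065 -0.1357  0.311 ] [0.277 0.314 0.316]
  top rect ((511.4108581542969, -138.92868041992188), (29.26251220703125, 61.73073959350586), 57.59418869018555)
release_face 0.34 [ 94. 280. 115. 120.] [ 0.5643 -0.438   0.0378] [0.002 0.046 0.048]
camera 0.23 [271. 164. 100. 204.] [ 0.5063 -0.1355  0.3117] [0.279 0.314 0.316]
  top rect ((511.5769348144531, -139.03408813476562), (29.26251220703125, 62.12413024902344), 57.59418869018555)
[0.29128289 0.32134285 0.3236726 ]
0.89 [0.728 0.136 0.207] 0.213
0.8 [ 0.747 -0.321  0.207] 0.213
0.62 [ 0.591 -0.175  0.317] 0.323
0.55 [0.44  0.145 0.207] 0.213
0.24 [ 0.603 -0.016  0.042] 0.056
```

View pics/s4.png

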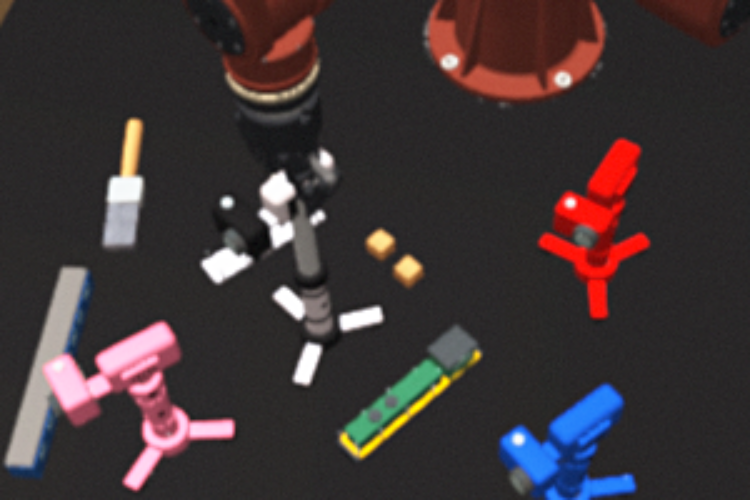

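The grip is held with the tube drawn out in the middle of the crop. Camera and grip both rose 110 mm (0.207→0.317 and 0.204→0.314), the bystanders look unmoved, and the width is 30 mm. I'm handing it in.

```bash
python3 -c "
from workcell import manip
print(manip.finish_job())"
```

```text
the job is handed in; nothing more can be done
None
```

I handed the job in with the grip still held at the second stop: tube drawn out about 110 mm and button squeezed in (jaws at 30 mm, 42 N). I did not touch the camera, and the bystanders near the monopod looked unmoved; no verdict was returned.

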